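Open a snap ring with the spreader pliers and hold it open at the axle groove

TASK

Take the upright ring spreader pliers out of their rack by the two handles and keep the handles squeezed together, so that the snap ring on their tips is open. Lower the open ring over the end of the axle stub that has no ring yet, without forcing it, until the ring is level with the groove; do not bump the finished axle with them, nor push the tape roll, carton or screwdriver away. Finish while holding: stay there with the pliers upright and squeezed, the ring held open at the groove and centred on the axle, carried by the gripper and not pressed down on the hub.

Things in the scene. Friction and masses are not known exactly. Their poses are not given: they have to be found in the camera images.
- spreader_grip (a point): Loose ring spreader pliers (0.25 kg, 180 mm tall, upright in rack, tips down): point midway between the handles, half-way up the black grips. z up, y from handle to handle (squeeze along it), x towards the side where the ring lies. Grips flat, 18 mm wide, 72 mm tall (36 above and below), outer width here 61 mm released (sloping out upwards 0.14 rad), 45 mm and parallel when squeezed.
- spreader_eye (a point): Point of the pliers where the axle's axis must pass when the ring is open, at mid-height of the ring: 144 mm below spreader_grip, 6.7 mm from it along x, same axes. Steel wire ring, 4 mm thick, inner diameter 33 mm released, its two end eyes always on the pliers' tips. Open, it clears a 36 mm axle by 2.3 mm all round. Tips reach up to 4 mm lower; ring spans 37 mm along x, 62 mm along y.
- lever_left (a joint): Squeeze of the pliers (rad): 0 released, 0.138 handles at their built-in stop (0.15 under a firm grip) and ring fully open; below about 0.08 the ring does not pass the axle. Both handles move equally. The spring needs about 4 N per handle to start and 9 N at the stop; any grip of 20 N or more holds it there.
- rack: Fixed rack of the pliers: wooden foot, two upright aluminium plates 82 mm apart, ending 106 mm above the bench, notched on top; the pliers' side ears rest in the notches. Origin under the pliers' middle, axes as theirs. The hanging ring is 16 mm above the bench, in front of the plates; lift the pliers 60 mm or more straight up before moving sideways.
- axle_groove (a point): Axis of the stub that lacks its ring, at mid-height of the groove (54 mm above bench). Upright steel stub in a fixed grey hub: square foot 92 mm, housing 62 mm across to 45 mm height, steel collar 46 mm across to 50 mm. Groove 32 mm across, 50 to 58 mm high; above it the stub is 36 mm across, ending with a 2.5 mm chamfer at 71 mm. Pliers may come from any side.
- fitted_axle_groove (a point): The same point of the finished axle: an identical fixed hub whose ring already sits in the groove. Leave it alone. The two hubs change places from start to start.
- tape_roll: Black tape roll, 57 mm across, 19 mm high, lying on the bench: bystander. Origin at its underside.
- carton_03: Plain white carton, 101 x 68 x 45 mm: bystander. Origin at its underside.
- screwdriver_2: Screwdriver with green handle, 179 mm long, lying: bystander. Origin at its underside.
- box_pile_corner (a point): Top of the near face of the fixed pile of pale boxes at the back of the bench, in its middle: the pile is 250 mm high, spans 95 mm to either side of this point along y and goes on away from the robot; a low tray of scraps stands up to 25 mm nearer. Carry the pliers round in front of it, closer to the robot.

How it is judged (in metres and radians):
On the way, in this order (a step that is already met when the one before it is completed fails the run):
1. the pliers are lifted clear of the rack with the ring open (z of spreader_eye in the frame of rack above 0.08 m and value of joint lever_left above 0.1 rad), for 0.1 s.
2. the open ring is over the end of the bare axle stub, centred within 6 mm (horizontal distance between spreader_eye and axle_groove below 0.006 m and z of spreader_eye in the frame of axle_groove between 0.008 and 0.08 m and value of joint lever_left above 0.1 rad), for 0.05 s.
At the end, for the whole second after the job is handed in: Pliers still gripped (over 5 N), squeezed above 0.1 rad, at rest, upright within 0.12 rad; open ring centred within 5 mm of the bare axle and within 3.5 mm of mid-groove height; under 8 N on axle and hub; tape roll, carton and screwdriver within 30 mm of their starts (horizontal distance between spreader_eye and axle_groove below 0.005 m and z of spreader_eye in the frame of axle_groove between -0.0035 and 0.0035 m and angle between spreader_grip's own z axis and vertical below 0.12 rad and value of joint lever_left above 0.1 rad and contact force between the fingers and spreader above 5 N and contact force between spreader and axle below 8 N and linear speed of spreader below 0.02 m/s and distance of each of tape_roll, carton_03, screwdriver_2 from where it was at the start of the episode below 0.03 m); the arm keeps its last pose, push and grip.
It fails at once if the pliers or ring are forced against the bare axle or hub (over 30 N) (contact force between spreader and axle above 30 N).
It fails at once if the pliers or ring bump the finished axle (over 5 N) (contact force between spreader and fitted_axle above 5 N).
It fails at once if the tape roll is moved more than 30 mm (distance of tape_roll from where it was at the start of the episode above 0.03 m).
It fails at once if the carton is moved more than 30 mm (distance of carton_03 from where it was at the start of the episode above 0.03 m).
It fails at once if the screwdriver is moved more than 30 mm (distance of screwdriver_2 from where it was at the start of the episode above 0.03 m).
It also fails if it takes over 42 s, if anything falls off the work surface, if the arm or the gripper's body presses on something with over 40 N, if the wrist force passes 120 N, or if a joint passes its speed limit or range.

ROBOT

A 6-joint arm with a two-finger parallel gripper is mounted at the origin on a cart in front of the work surface, level with it; the furniture and walls round the work are solid. World frame = base frame: x ahead of the robot, y to its left, z up, the work surface at z = 0. Lengths are in mm, angles in rad, forces in N, time in s.
With the tool pointing down it reaches from about 350 to 775 mm from the base axis. Payload 7.3 kg.
Tool frame: the origin (TCP) lies between the finger pads; the fingertips stand 8 mm ahead of it and the grasp point (between the pads) lies 11 mm behind it; y points along the fingers, z is the direction in which the jaws open and shut, and the axes are right-handed (so a half turn about y gives the same grasp; the last joint's range is limited). The gripper opens to 92 mm and grips with 3 to 60 N. Pads are 19 mm wide; open, the fingers measure 130 mm over their backs; the gripper's body (75 mm by 190 mm) begins 47 mm behind the grasp point.
Start: joints at [1.198, 0.342, 1.524, -0, 1.275, -0.146], TCP at [118.035, 511.578, 234.741] pointing down, gripper open.
Joint ranges: [-2.53, 2.53], [-0.77, 2.02], [0.04, 2.7], [-1, 4.14], [0.28, 2.66], [-3.11, 3.11]. Speed limits (rad/s): [2.57, 2.57, 3.14, 3.14, 3.14, 3.14].

INTERFACE

Orientations are given as [roll, pitch, yaw] about the fixed x, y, z axes, in that order (R = Rz(yaw) Ry(pitch) Rx(roll)).
In Python, from plant import bot, vision, job gives the robot as it stands. The module is installed in compiled form; this text tells all that it offers.
- The arm moves only by the tool arm_command, never from a script. Its argument "deltas" is a list of rows, each a list of 4 numbers: the shift along the tool's x, y, z in m, then the turn about the tool's y in degrees. In form: [[x, y, z, twist], ...]. A call has 1 to 5 rows; each row shifts and turns the commanded pose from where the row before left it, along the tool's axes as they then stand; what a row does not reach is not made up. A row lasts 1/10 s, in which the tool goes at most 50 mm and 8.59 degrees, less where a joint would pass 70% of its speed; a pose out of reach is approached as far as the arm can. A call is refused whole if a number of a shift passes 0.05 or a number of a turn 8.59, either way. A call with a gripper value outside its range is refused whole. "claw" is the closure in counts, from 0 (fully open) to 255 (shut), set as the call begins (left out, the last holds). The fingers move at their own pace and stop on an object; the grip force is fixed at half the most. Time passes only in rows, so rows that do not move let the fingers close. It gives the time, the measured TCP pose, the force and the opening at its end, in the units of the state.
- bot.get_obs(): the state, without advancing time (a new reading comes with each control period).
- vision.capture(name): name is "side" or "top"; returns a dict with "img" (384x512x3 uint8, red, green, blue), "camera_matrix" (3x3 intrinsics, pixels), "world_to_cam" (4x4, takes a point from world to camera coordinates). Camera axes: x right, y down, z forward; pixel columns grow to the right and rows downward; lengths in mm; the calibration is good to about 2 mm. A picture is of the moment at which its call begins. There is no depth.
- job.close_job(): hands the job in, once; it reports no verdict.
Trained networks look in a picture, given as the dict that the camera call returned (one of the last four; its "shot" number tells which), for a name from the list of things; names that differ only in an ending like _2 or _b are one class to them, and where a whole thing is asked for, a point or a joint stands for the part that bears it (a point fixed in the world has none). Each returns a list of dicts, best first, with "confidence" (0 to 1); they miss things now and then, are a little off and sometimes report something else, mostly with a low value. They report only what shows in the picture. A call takes as long as a camera call.
- vision.find_in(picture, name): "xyz" ([x, y, z] in mm, in the coordinates of the camera as it stood for that picture, good to about 4 mm: the middle of the surface that is visible of it).
- vision.regions_of(picture, name): "mask" (384x512 bool, what is visible of it).
The state is a dict: "time": time; "joint_positions": joint angles; "dq": joint speeds; "tau": joint torques, N m; "tool_pos": TCP position; "tcp_rot": TCP orientation; "contact_force": force on the tool from outside, world axes, zero at the start; "moment": the same for the moment, N m; "grip_width": finger opening in mm.
Only numpy, scipy, OpenCV 4.12 (cv2) and the standard library are available. Lean on these libraries where they do the work, as an engineer would, in place of code of your own. Each camera call takes 0.05 s, during which the arm holds its last target. There are 200 camera calls.

## Working session

There is one attempt and no reset: what is moved stays moved. The work goes in short steps, Python scripts to look and compute and a tool call to move; the robot and the scene stay as the last step left them, time stands still between calls to the robot, and variables do not carry over. Pictures are saved under pics/ and viewed, about 8 in all and at most 12, crops included, and the job is handed in when it is done.

Besides the shell and the picture viewer there is one more tool, called after "Request:" in YAML: its name, and indented under it one key for each argument. arm_command: Moves the arm, as the interface text tells. Its arguments: {"type":"object","properties":{"deltas":{"type":"array","items":{"type":"array","items":{"type":"number"}}},"claw":{"type":"number"}},"required":["deltas"]}

```bash
mkdir -p pics
cat > h.py <<'E'
import numpy as np, cv2
from plant import bot, vision, job
def w(p,c):
    M=np.array(c["world_to_cam"]); return (np.linalg.inv(M)@np.r_[p,1])[:3]
def proj(P,c):
    q=(np.array(c["world_to_cam"])@np.r_[P,1])[:3]; u=np.array(c["camera_matrix"])@q; return u[:2]/u[2]
def tri(obs): # [(pix,cam)]
    A=[]
    for p,c in obs:
        P=np.array(c["camera_matrix"])@np.array(c["world_to_cam"])[:3]
        A+= [p[0]*P[2]-P[0], p[1]*P[2]-P[1]]
    A=np.array(A); return np.linalg.lstsq(A[:,:3],-A[:,3],rcond=None)[0]
def atz(p,c,z):
    M=np.linalg.inv(np.array(c["world_to_cam"])); o=M[:3,3]; d=M[:3,:3]@np.linalg.inv(np.array(c["camera_matrix"]))@np.r_[p,1]
    return o+d*(z-o[2])/d[2]
def save(c,n): cv2.imwrite("pics/"+n,cv2.cvtColor(c["img"],cv2.COLOR_RGB2BGR))
E
python3 - <<'E'
from h import *
np.set_printoptions(precision=1,suppress=True)
print(bot.get_obs())
cs={n:vision.capture(n) for n in("side","top")}
for n,c in cs.items():
    save(c,n+"0.png"); print(n,np.linalg.inv(c["world_to_cam"]),c["camera_matrix"][0])
    for k in["spreader_grip","spreader_eye","rack","axle_groove","fitted_axle_groove","tape_roll","carton_03","screwdriver_2","box_pile_corner"]:
        for d in vision.find_in(c,k)[:3]: print(n,k,round(d["confidence"],2),w(d["xyz"],c),proj(w(d["xyz"],c),c))
E
```

```text
{'time': 0.0, 'joint_positions': array([ 1.2,  0.3,  1.5, -0. ,  1.3, -0.1]), 'dq': array([ 0., -0.,  0.,  0.,  0.,  0.]), 'tau': array([ -0. , -43.1, -24.4,   0.1,   0.1,  -0. ]), 'tool_pos': array([117.9, 511.2, 234.1]), 'tcp_rot': array([-1.6,  0. , -0.2]), 'contact_force': array([0.4, 0.2, 0.1]), 'moment': array([ 0., -0., -0.]), 'grip_width': 92.20883865661372}
side [[   0.1   -0.6    0.8 -532.4]
 [  -1.    -0.1    0.1  -78.8]
 [  -0.    -0.8   -0.6 1017.5]
 [   0.     0.     0.     1. ]] [435.9   0.  253.8]
side spreader_grip 0.94 [492.3 429.  113.9] [126.1 202.3]
side spreader_grip 0.24 [614.5 413.1  46. ] [145.2 195. ]
side spreader_eye 0.72 [484.3 426.2 113.1] [126.2 204.2]
side rack 0.63 [484.  423.6  11.4] [132.7 227.4]
side axle_groove 0.77 [393.1 141.6  14.5] [211.4 252.4]
side fitted_axle_groove 0.64 [ 397.6 -155.7   21.3] [307.  256.4]
side tape_roll 0.79 [ 410.4 -399.2   20.9] [386.8 258.8]
side carton_03 0.6 [615.1 414.8  43.7] [144.8 195.4]
side screwdriver_2 0.18 [ 394.8 -155.5   19.9] [306.9 257.3]Traceback (most recent call last):
  File "<stdin>", line 8, in <module>
ValueError: it knows: axle_groove, carton, fitted_axle_groove, lever_left, rack, screwdriver, spreader_eye, spreader_grip, tape_roll
```

Run:
```python
from h import *
np.set_printoptions(precision=1,suppress=True)
c=vision.capture("top"); save(c,"top0.png"); print(np.linalg.inv(c["world_to_cam"]),c["camera_matrix"][0])
for k in["spreader_grip","spreader_eye","lever_left","rack","axle_groove","fitted_axle_groove","tape_roll","carton_03","screwdriver_2"]:
        for d in vision.find_in(c,k)[:3]: print(k,round(d["confidence"],2),w(d["xyz"],c),proj(w(d["xyz"],c),c))
a=cv2.imread("pics/side0.png"); b=cv2.imread("pics/top0.png")
cv2.imwrite("pics/a.png",cv2.resize(a,(800,600),interpolation=cv2.INTER_CUBIC));cv2.imwrite("pics/b.png",cv2.resize(b,(800,600),interpolation=cv2.INTER_CUBIC))
```

```text
[[  -0.    -1.     0.1  406.9]
 [  -1.     0.     0.     1.4]
 [  -0.    -0.1   -1.  1588. ]
 [   0.     0.     0.     1. ]] [444.6   0.  259. ]
spreader_grip 0.63 [495.5 427.8 119.7] [130.6 208.8]
spreader_eye 0.45 [494.9 425.5 117.9] [131.5 209. ]
lever_left 0.63 [492.7 443.1 152.3] [123.  209.1]
rack 0.82 [504.9 416.9  13.1] [142.4 207.8]
axle_groove 0.58 [408.  149.8  12.4] [217.8 234.3]
axle_groove 0.2 [492.9 429.3 120.2] [130.1 209.6]
fitted_axle_groove 0.88 [ 411.4 -151.5   14.9] [303.1 232.3]
carton_03 0.95 [614.2 435.8  43.8] [135.  176.2]
carton_03 0.18 [494.9 431.3 116.4] [129.9 209. ]
screwdriver_2 0.47 [ 612.5 -191.9   22.7] [313.6 175.3]
```

View pics/a.png

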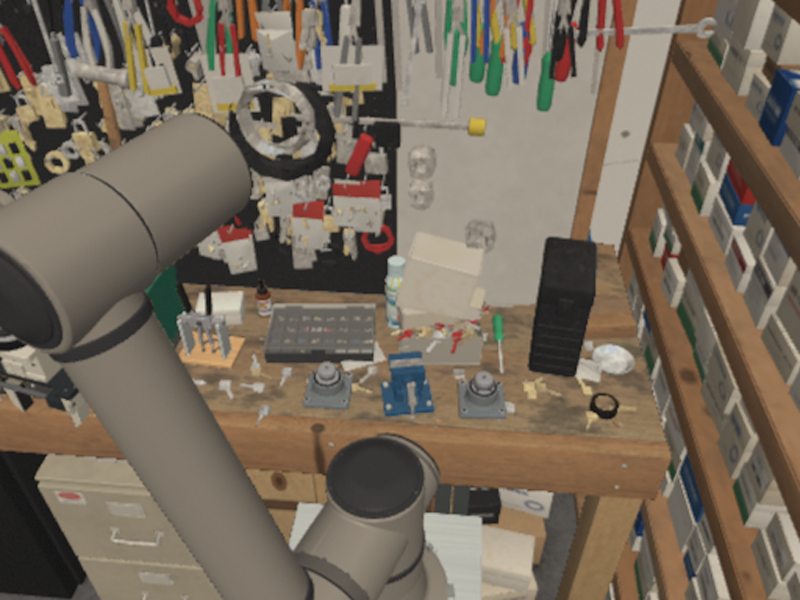

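View pics/b.png

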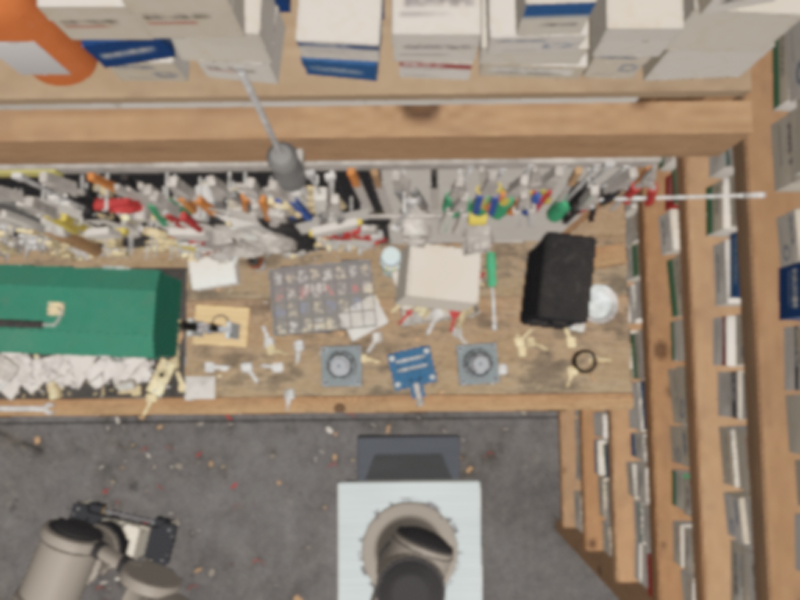

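The overview shows the rack with the pliers at about (205,335) in the side view and (215,327) in the top view. The hubs are at (328,385) and (482,395). Next I'm taking close crops.

Run:
```python
from h import *
a=cv2.imread("pics/side0.png"); b=cv2.imread("pics/top0.png")
def cr(i,x,y,w,h): return cv2.resize(i[y:y+h,x:x+w],(400,300),interpolation=cv2.INTER_CUBIC)
cv2.imwrite("pics/c.png",np.vstack([np.hstack([cr(a,95,180,72,54),cr(b,100,180,72,54)]),np.hstack([cr(a,180,220,60,45),cr(a,280,225,60,45)])]))
```

```text
(no output)
```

View pics/c.png

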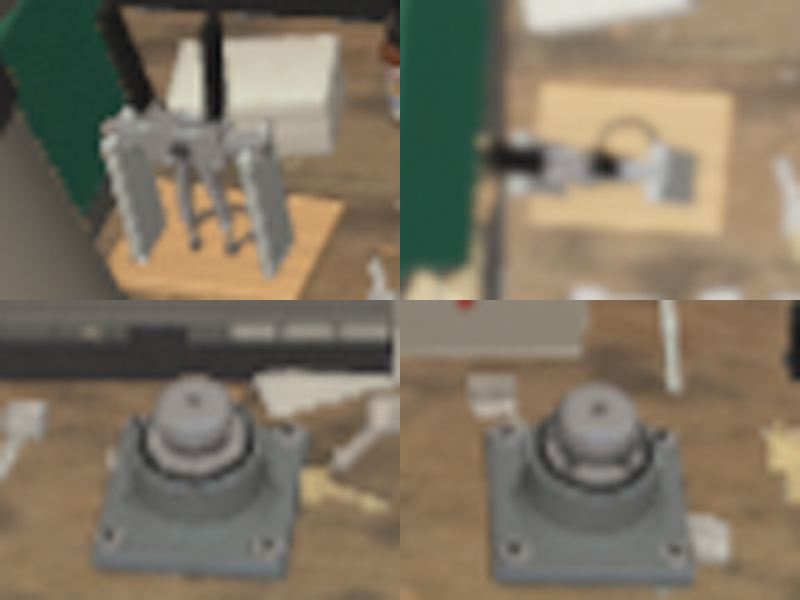

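The rack crops show the black grips upright and the ring on the far (+x) side of the pliers. The left hub (y≈+150) has a smooth collar. The right hub has bumps at the stub's base, which fits its ring being fitted. I'm measuring the grips more exactly next.

Run:
```python
from h import *
np.set_printoptions(precision=1,suppress=True,linewidth=200)
cs={n:vision.capture(n) for n in("side","top")}
out=[]
for n,c in cs.items():
    r=vision.regions_of(c,"spreader_grip"); 
    m=r[0]["mask"]; print(n,r[0]["confidence"],m.sum())
    g=c["img"].max(2).astype(int)
    d=((g<60)&m).astype(np.uint8)
    k,l,s,ce=cv2.connectedComponentsWithStats(d)
    for i in range(1,k):
        if s[i,4]>8: print(" dark",s[i],ce[i])
    im=c["img"][:,:,::-1].copy(); ct,_=cv2.findContours(m.astype(np.uint8),0,2)
    x0,y0=(100,155) if n=="side" else (100,180)
    z=cv2.resize(im[y0:y0+75,x0:x0+50],(400,600),interpolation=cv2.INTER_NEAREST)
    for q in ct: cv2.polylines(z,[((q-[x0,y0])*8+4).astype(int)],True,(0,0,255),1)
    out.append(z)
    # foot
    hsv=cv2.cvtColor(c["img"],cv2.COLOR_RGB2HSV); 
    R=vision.regions_of(c,"rack")
    if R:
        m2=R[0]["mask"]; ys,xs=np.nonzero(m2); rc=cv2.minAreaRect(np.c_[xs,ys].astype(np.float32)); bx=cv2.boxPoints(rc)
        print(" rack",R[0]["confidence"],[atz(p,c,8)[:2] for p in bx])
    for k in("axle_groove","fitted_axle_groove"):
        for R in vision.regions_of(c,k)[:1]:
            ys,xs=np.nonzero(R["mask"]); bx=cv2.boxPoints(cv2.minAreaRect(np.c_[xs,ys].astype(np.float32)))
            p=np.array([xs.mean(),ys.mean()]); print(k,R["confidence"],len(xs),p,atz(p,c,20)[:2],[atz(q,c,5)[:2] for q in bx])
    # dark top of stub circle
cv2.imwrite("pics/d.png",np.hstack(out))
```

```text
side 0.81 490
 dark [112 181  11  19  89] [116.9 189.7]
 dark [131 183   4  18  54] [133. 191.]
 rack 0.85 [array([464.9, 492.3]), array([594.8, 527. ]), array([581.9, 370.1]), array([454.4, 346.1])]
axle_groove 0.85 780 [209.1 247.8] [406.9 150.9] [array([365.9, 198. ]), array([504.3, 208.7]), array([490.2, 107.4]), array([354.4, 104.2])]
fitted_axle_groove 0.73 751 [307.8 254. ] [ 409.1 -158.4] [array([ 489.9, -111.5]), array([ 499. , -209.3]), array([ 373.3, -205.7]), array([ 364.9, -114.5])]
top 0.68 162
 dark [116 206   9   5  28] [119.8 208.2]
 rack 0.81 [array([466.2, 499.2]), array([556.4, 494.5]), array([545.7, 358.1]), array([455.6, 363.5])]
axle_groove 0.9 671 [217.5 233.6] [410.7 150. ] [array([455.8, 195.8]), array([454.7, 106.9]), array([366.3, 107.4]), array([367.3, 196. ])]
fitted_axle_groove 0.63 678 [304.8 232.4] [ 411.  -156.8] [array([ 454.7, -109.3]), array([ 461.9, -201.5]), array([ 366.4, -208. ]), array([ 359.2, -116.3])]
```

View pics/d.png

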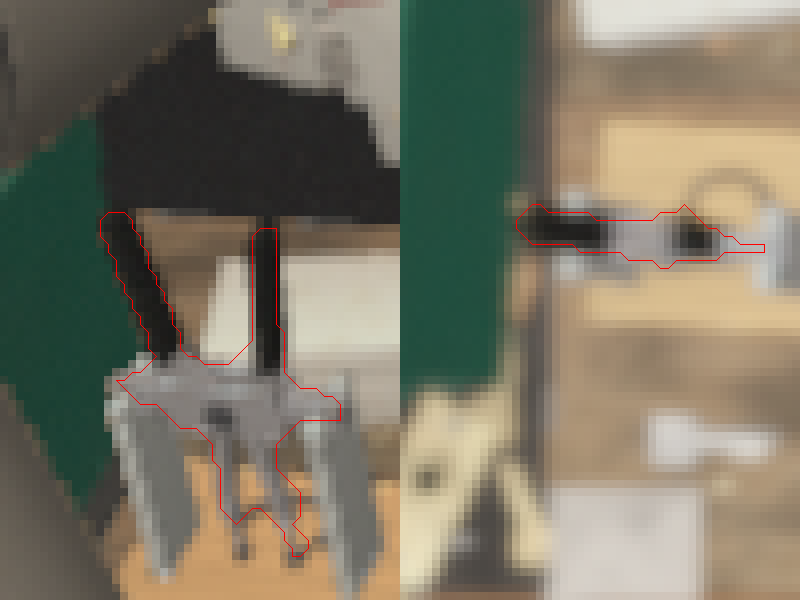

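The left grip shows in both views, dark against the bench: side centre ≈ (117,190), top ≈ (120,208). The right grip is at side (133,191) and top (136.4,209.3). The green case lies at y > ~509, so it stays clear of the open fingers.

Run:
```python
from h import *
np.set_printoptions(precision=1,suppress=True,linewidth=200)
s=vision.capture("side");t=vision.capture("top")
L=tri([((117.1,189.9),s),((120.,208.2),t)]);R=tri([((133.,191.7),s),((136.4,209.3),t)])
print(L,R,(L+R)/2,"dist",np.linalg.norm(L-R),"yaw",np.arctan2((L-R)[1],(L-R)[0])-np.pi/2)
for z in(155,162,168): print(z,*[atz(p,c,z)[:2] for p,c in(((117.1,189.9),s),((120,208.2),t),((133,191.7),s),((136.4,209.3),t))])
# stub tops
out=[]
for c,n in((s,"s"),(t,"t")):
  for P in((409,151,65),(409,-155,65)):
    u=proj(np.array(P,float),c).round().astype(int); print(n,u)
    z=cv2.resize(c["img"][u[1]-20:u[1]+20,u[0]-25:u[0]+25,::-1],(400,300),interpolation=cv2.INTER_CUBIC)if 0 else cv2.resize(c["img"][u[1]-18:u[1]+19,u[0]-24:u[0]+25,::-1],(392,296),interpolation=cv2.INTER_CUBIC)
    z=np.clip((z.astype(float)-60)*1.8,0,255).astype(np.uint8); out.append(z)
cv2.imwrite("pics/e.png",np.vstack([np.hstack(out[:2]),np.hstack(out[2:])]))
o=bot.get_obs();print(o["time"],o["tool_pos"],o["tcp_rot"])
from scipy.spatial.transform import Rotation as Ro
print(Ro.from_euler("xyz",o["tcp_rot"]).as_matrix())
```

```text
[495.3 450.  161.1] [491.1 397.3 161.1] [493.2 423.6 161.1] dist 52.872274331232695 yaw -0.07926415534079112
155 [502.6 453.8] [495.7 451.9] [498.4 400.8] [491.5 398.9]
162 [494.2 449.4] [495.2 449.7] [490.  396.9] [491.1 396.9]
168 [487.  445.7] [494.9 447.8] [482.8 393.5] [490.7 395.3]
s [208 237]
s [308 244]
t [216 234]
t [306 233]
1.6 [118.  511.6 234.7] [-1.6 -0.  -0.2]
[[ 1.   0.   0.2]
 [-0.2  0.   1. ]
 [ 0.  -1.   0. ]]
```

View pics/e.png

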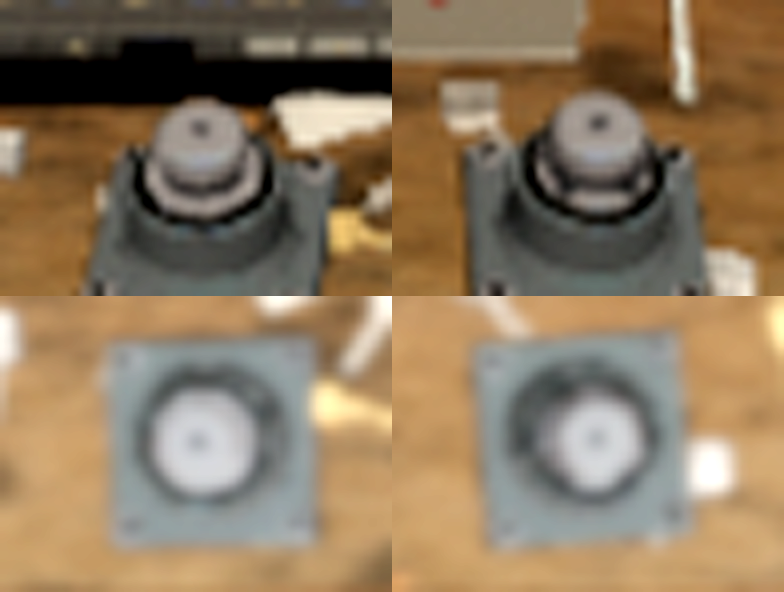

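Measured pliers grip point: (493, 424, 161), yaw ≈ -0.07, which agrees with the text's 162 or so. Now I'm moving above it.

Request:
arm_command:
  deltas:
    - [0.02, 0, -0.003, -4.3]
    - [0.038, 0, -0.006, 0]
    - [0.038, 0, -0.006, 0]
    - [0.038, 0, -0.006, 0]
    - [0.038, 0, -0.006, 0]
  claw: 0

```text
time: 2.1
tool_pos: [284.8, 456.9, 234.9]
tcp_rot: [-1.57, -0.0, -0.152]
contact_force: [-0.4, 0.3, 0.6]
grip_width: 91.8
```

Request:
arm_command:
  deltas:
    - [0.038, 0, -0.006, 0]
    - [0.038, 0, -0.006, 0]
    - [0.038, 0, -0.006, 0]
    - [0.038, 0, -0.006, 0]
    - [0.038, 0, -0.006, 0]

```text
time: 2.6
tool_pos: [468.2, 398.4, 234.7]
tcp_rot: [-1.571, 0.0, -0.152]
contact_force: [-0.0, -0.3, 0.1]
grip_width: 91.7
```

Request:
arm_command:
  deltas:
    - [0.019, 0, -0.003, 0]
    - [0, 0, 0, 0]
    - [0, 0, 0, 0]

```text
time: 2.9
tool_pos: [484.8, 393.2, 234.3]
tcp_rot: [-1.571, 0.001, -0.152]
contact_force: [0.2, 0.1, 0.7]
grip_width: 91.8
```

Run:
```python
from h import *
np.set_printoptions(precision=2,suppress=True,linewidth=200)
s=vision.capture("side");t=vision.capture("top")
B=tri([((208.4,234.5),s),((216.1,233.6),t)]);F=tri([((309.25,240.75),s),((307.25,232.1),t)])
print("bare",B,"fit",F)
for z in(71,):print([atz(p,c,z) for p,c in(((208.4,234.5),s),((216.1,233.6),t))])
o=bot.get_obs();print(o["time"],o["tool_pos"],o["tcp_rot"])
im=s["img"][135:235,90:190,::-1]; im2=t["img"][160:260,75:175,::-1]
cv2.imwrite("pics/f.png",np.hstack([cv2.resize(i,(400,400),interpolation=cv2.INTER_CUBIC) for i in(im,im2)]))
```

```text
bare [410.41 149.87  75.13] fit [ 411.86 -159.05   75.26]
[array([414.53, 151.12,  71.  ]), array([410.45, 150.04,  71.  ])]
3.0 [483.94 393.78 234.8 ] [-1.57  0.   -0.15]
```

View pics/f.png

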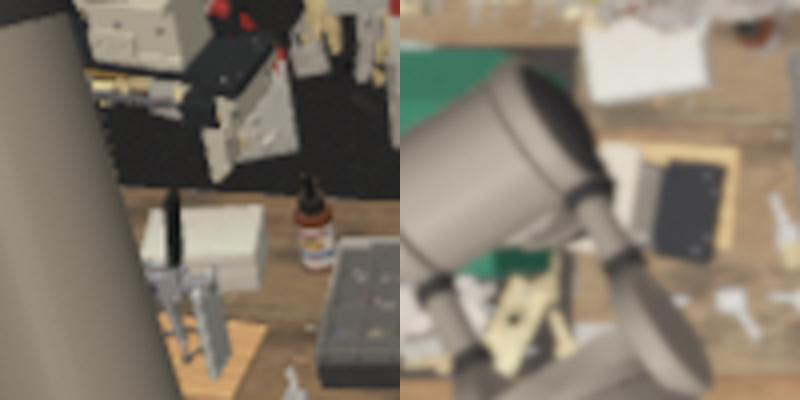

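Request:
arm_command:
  deltas:
    - [0.002, 0, 0.01, -2.4]
    - [0.002, 0, 0.01, -2.3]
    - [0.0, 0, 0.011, 0]
    - [0, 0, 0, 0]
    - [0, 0, 0, 0]

```text
time: 3.5
tool_pos: [491.9, 423.9, 234.5]
tcp_rot: [-1.571, 0.0, -0.069]
contact_force: [-0.2, -0.2, -1.2]
grip_width: 91.9
```

Run:
```python
from h import *
np.set_printoptions(precision=3,suppress=True,linewidth=200)
s=vision.capture("side")
o=bot.get_obs();print(o["time"],o["tool_pos"],o["tcp_rot"])
im=s["img"][120:220,95:195,::-1].copy()
cv2.imwrite("pics/g.png",cv2.resize(im,(600,600),interpolation=cv2.INTER_CUBIC))
```

```text
3.55 [492.07 423.6  234.59] [-1.571  0.    -0.07 ]
```

View pics/g.png

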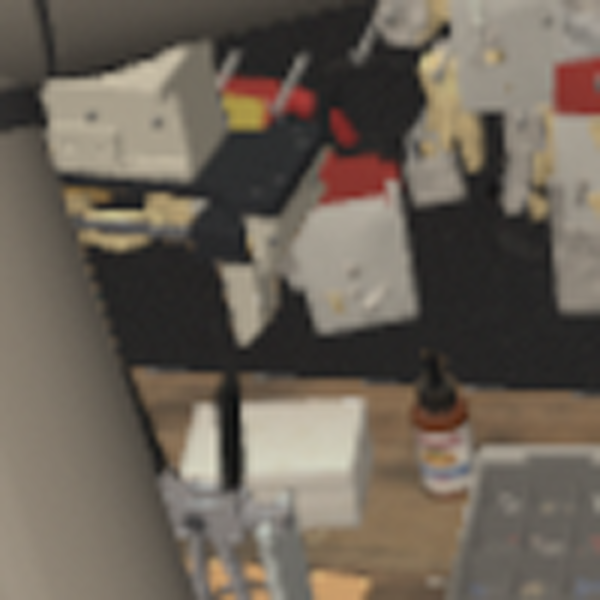

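The right fingertip is at about (245,345) in the crop, above and just outside the right grip top (232,375), as predicted. I'm descending.

Request:
arm_command:
  deltas:
    - [0.001, 0.01, 0, 0]
    - [0, 0.01, 0, 0]
    - [0, 0.01, 0, 0]
    - [0, 0.01, 0, 0]
    - [0, 0.01, 0, 0]

```text
time: 4.05
tool_pos: [493.3, 423.2, 183.5]
tcp_rot: [-1.571, 0.001, -0.07]
contact_force: [-0.3, 1.1, 0.2]
grip_width: 91.6
```

Request:
arm_command:
  deltas:
    - [0, 0.01, 0, 0]
    - [0, 0.01, 0, 0]
    - [0, 0.01, 0, 0]
    - [0, 0.001, 0, 0]
    - [0, 0, 0, 0]

```text
time: 4.55
tool_pos: [493.4, 423.4, 153.4]
tcp_rot: [-1.571, 0.0, -0.07]
contact_force: [-1.0, -0.1, 0.8]
grip_width: 91.7
```

Request:
arm_command:
  deltas:
    - [0, 0, 0, 0]
    - [0, 0, 0, 0]
    - [0, 0, 0, 0]
    - [0, 0, 0, 0]
    - [0, 0, 0, 0]
  claw: 255

```text
time: 5.05
tool_pos: [494.2, 424.5, 155.6]
tcp_rot: [-1.568, -0.003, -0.07]
contact_force: [0.0, 1.9, 9.9]
grip_width: 56.7
```

Request:
arm_command:
  deltas:
    - [0, 0, 0, 0]
    - [0, 0, 0, 0]
    - [0, 0, 0, 0]
    - [0, 0, 0, 0]
    - [0, 0, 0, 0]

```text
time: 5.55
tool_pos: [494.6, 424.4, 156.7]
tcp_rot: [-1.567, -0.005, -0.07]
contact_force: [0.8, 0.6, 11.6]
grip_width: 44.1
```

Gripped at 44.1 mm, so fully squeezed. Lifting straight up.

Request:
arm_command:
  deltas:
    - [0, -0.005, 0, 0]
    - [0, -0.01, 0, 0]
    - [0, -0.015, 0, 0]
    - [0, -0.02, 0, 0]
    - [0, -0.02, 0, 0]

```text
time: 6.05
tool_pos: [492.9, 423.1, 224.0]
tcp_rot: [-1.572, 0.002, -0.07]
contact_force: [-0.3, 0.9, -2.4]
grip_width: 43.8
```

Request:
arm_command:
  deltas:
    - [0, -0.02, 0, 0]
    - [0, -0.01, 0, 0]
    - [0, 0, 0, 0]
    - [0, 0, 0, 0]

```text
time: 6.45
tool_pos: [493.1, 423.2, 252.7]
tcp_rot: [-1.572, 0.001, -0.07]
contact_force: [-1.3, -0.2, -4.0]
grip_width: 44.0
```

Request:
arm_command:
  deltas:
    - [-0.004, 0, -0.014, 0]
    - [-0.007, 0, -0.028, 0]
    - [-0.007, 0, -0.028, 0]
    - [-0.007, 0, -0.028, 0]
    - [-0.007, 0, -0.028, 0]

```text
time: 6.95
tool_pos: [451.6, 298.6, 252.2]
tcp_rot: [-1.572, 0.003, -0.07]
contact_force: [-0.3, -0.9, -1.8]
grip_width: 43.9
```

Request:
arm_command:
  deltas:
    - [-0.007, 0, -0.028, 0]
    - [-0.007, 0, -0.028, 0]
    - [-0.007, 0, -0.028, 0]
    - [-0.007, 0, -0.028, 0]
    - [-0.005, 0, -0.02, 0]

```text
time: 7.45
tool_pos: [409.1, 169.0, 252.6]
tcp_rot: [-1.572, 0.003, -0.07]
contact_force: [0.4, 0.9, -3.0]
grip_width: 43.8
```

Request:
arm_command:
  deltas:
    - [-0.004, 0, -0.014, 0]
    - [0, 0, -0.005, 0]
    - [0, 0, 0, 0]
    - [0, 0, 0, 0]

```text
time: 7.85
tool_pos: [405.6, 152.4, 253.6]
tcp_rot: [-1.57, 0.0, -0.07]
contact_force: [-0.9, -0.1, -2.3]
grip_width: 44.0
```

Run:
```python
from h import *
np.set_printoptions(precision=3,suppress=True,linewidth=200)
cs={n:vision.capture(n) for n in("side","top")}
o=bot.get_obs();print(o["time"],o["tool_pos"],o["tcp_rot"])
for n,c in cs.items():
  print(n,proj(np.array([411,150,113.]),c))
  for k in("spreader_grip","spreader_eye"):
    for d in vision.find_in(c,k)[:2]: print(n,k,d["confidence"],w(d["xyz"],c))
out=[]
for n,c in cs.items():
    u=proj(np.array([411,150,113.]),c).astype(int)
    print(u); out.append(cv2.resize(c["img"][u[1]-30:u[1]+45,u[0]-25:u[0]+25,::-1],(400,600),interpolation=cv2.INTER_CUBIC))
cv2.imwrite("pics/i.png",np.hstack(out))
```

```text
7.95 [405.507 152.569 253.555] [-1.571  0.    -0.069]
side [207.63  225.384]
side spreader_grip 0.73 [401.84  159.435 209.371]
side spreader_eye 0.87 [393.276 158.236 208.334]
top [214.866 233.419]
[207 225]
[214 233]
```

View pics/i.png

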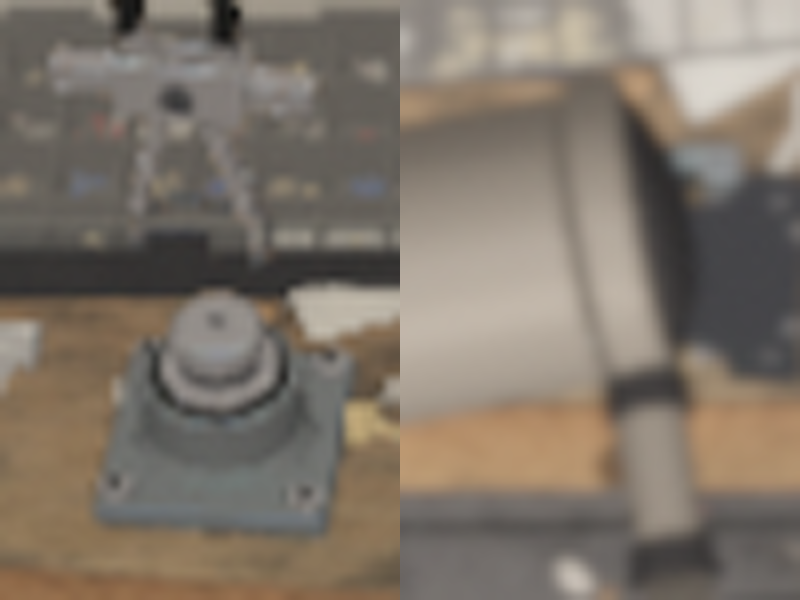

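The side view shows the pliers upright above the bare stub. The pivot is at about (177,98), the right tip at (258,260) and the stub top at (215,320). The arm hides the top view. I'm lowering to just above the stub for a close look.

Request:
arm_command:
  deltas:
    - [0, 0.008, -0.0015, 0]
    - [0, 0.008, 0, 0]
    - [0, 0.008, 0, 0]
    - [0, 0, 0, 0]
    - [0, 0, 0, 0]

```text
time: 8.65
tool_pos: [405.1, 150.4, 229.4]
tcp_rot: [-1.571, 0.001, -0.07]
contact_force: [-0.7, 0.0, -2.2]
grip_width: 44.4
```

Run:
```python
from h import *
np.set_printoptions(precision=3,suppress=True,linewidth=200)
I=[];
for k in range(6): s=vision.capture("side"); I.append(s["img"].astype(float))
o=bot.get_obs();print(o["time"],o["tool_pos"],o["tcp_rot"],o["contact_force"])
im=np.mean(I,0)[195:255,170:250,::-1]
im=np.clip(im*1.3,0,255).astype(np.uint8)
cv2.imwrite("pics/j.png",cv2.resize(im,(800,600),interpolation=cv2.INTER_CUBIC))
e=np.array([411,150.,0])
for z in(71,87,54):print(z,proj(e+[0,0,z],s))
print(np.sqrt(((proj(np.array([412,150,80.]),s)-proj(np.array([411,150,80.]),s))**2)),proj(np.array([411,151,80.]),s)-proj(np.array([411,150,80.]),s))
```

```text
8.95 [405.319 150.459 229.959] [-1.571 -0.001 -0.07 ] [ 0.237 -0.54  -2.743]
71 [208.56  235.326]
87 [208.21  231.585]
54 [208.926 239.238]
[0.056 0.227] [-0.322 -0.021]
```

View pics/j.png

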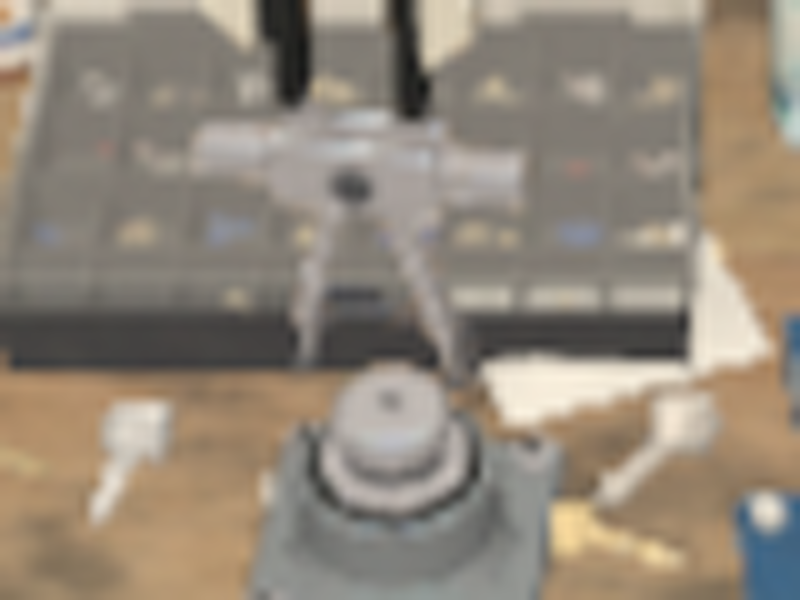

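The tips straddle the stub. Their midpoint is at (381,370) and the stub centre dot at (391,400). After the 6.7 mm eye offset and perspective, the lateral match is within about 1 mm. Now descending gently with an eye on the force.

Request:
arm_command:
  deltas:
    - [0, 0.006, 0, 0]
    - [0, 0.006, 0, 0]
    - [0, 0.002, 0, 0]
    - [0, 0, 0, 0]
    - [0, 0, 0, 0]

```text
time: 9.45
tool_pos: [405.2, 150.4, 215.7]
tcp_rot: [-1.571, 0.0, -0.07]
contact_force: [-0.2, -0.4, -2.1]
grip_width: 43.9
```

Request:
arm_command:
  deltas:
    - [0, 0.002, 0, 0]
    - [0, 0.002, 0, 0]
    - [0, 0, 0, 0]
    - [0, 0, 0, 0]

```text
time: 9.85
tool_pos: [405.2, 150.4, 211.7]
tcp_rot: [-1.571, -0.0, -0.07]
contact_force: [-0.0, 0.3, -2.0]
grip_width: 44.0
```

Request:
arm_command:
  deltas:
    - [0, 0.002, 0, 0]
    - [0, 0.002, 0, 0]
    - [0, 0, 0, 0]
    - [0, 0, 0, 0]

```text
time: 10.25
tool_pos: [405.1, 150.4, 207.6]
tcp_rot: [-1.571, 0.0, -0.07]
contact_force: [0.5, -0.4, -3.0]
grip_width: 44.0
```

Request:
arm_command:
  deltas:
    - [0, 0.002, 0, 0]
    - [0, 0.002, 0, 0]
    - [0, 0, 0, 0]
    - [0, 0, 0, 0]

```text
time: 10.65
tool_pos: [405.1, 150.4, 203.6]
tcp_rot: [-1.571, 0.0, -0.07]
contact_force: [0.7, 0.1, -1.7]
grip_width: 44.1
```

Request:
arm_command:
  deltas:
    - [0, 0.002, 0, 0]
    - [0, 0.002, 0, 0]
    - [0, 0, 0, 0]
    - [0, 0, 0, 0]

```text
time: 11.05
tool_pos: [405.2, 150.4, 199.7]
tcp_rot: [-1.571, 0.0, -0.07]
contact_force: [0.8, 0.7, -3.0]
grip_width: 43.5
```

Request:
arm_command:
  deltas:
    - [0, 0.002, 0, 0]
    - [0, 0.002, 0, 0]
    - [0, 0, 0, 0]
    - [0, 0, 0, 0]

```text
time: 11.45
tool_pos: [405.2, 150.4, 195.7]
tcp_rot: [-1.571, 0.0, -0.07]
contact_force: [-0.4, 0.5, -2.8]
grip_width: 43.9
```

No lateral contact on the way down. Next, 1 mm steps to feel for the collar and pin down the height.

Request:
arm_command:
  deltas:
    - [0, 0.001, 0, 0]
    - [0, 0.001, 0, 0]
    - [0, 0, 0, 0]
    - [0, 0, 0, 0]

```text
time: 11.85
tool_pos: [405.2, 150.4, 193.7]
tcp_rot: [-1.571, -0.0, -0.07]
contact_force: [-0.1, 0.6, -2.5]
grip_width: 44.0
```

Request:
arm_command:
  deltas:
    - [0, 0.001, 0, 0]
    - [0, 0, 0, 0]
    - [0, 0, 0, 0]

```text
time: 12.15
tool_pos: [405.3, 150.5, 193.0]
tcp_rot: [-1.571, -0.001, -0.07]
contact_force: [-0.0, -0.1, 1.7]
grip_width: 44.4
```

Request:
arm_command:
  deltas:
    - [0, 0.001, 0, 0]
    - [0, 0, 0, 0]
    - [0, 0, 0, 0]

```text
time: 12.45
tool_pos: [405.5, 150.5, 192.6]
tcp_rot: [-1.57, -0.001, -0.07]
contact_force: [-3.2, -0.2, 9.3]
grip_width: 44.2
```

Run:
```python
from h import *
np.set_printoptions(precision=3,suppress=True,linewidth=200)
I=[];F=[]
for k in range(5): s=vision.capture("side"); I.append(s["img"].astype(float)); F.append(bot.get_obs()["contact_force"])
o=bot.get_obs();print(o["time"],o["tool_pos"],o["tcp_rot"],np.mean(F,0))
im=np.clip(np.mean(I,0)[205:265,170:250,::-1]*1.3,0,255).astype(np.uint8)
cv2.imwrite("pics/k.png",cv2.resize(im,(800,600),interpolation=cv2.INTER_CUBIC))
```

```text
12.7 [405.45  150.515 192.649] [-1.57  -0.001 -0.07 ] [-2.859 -0.098  8.215]
```

View pics/k.png

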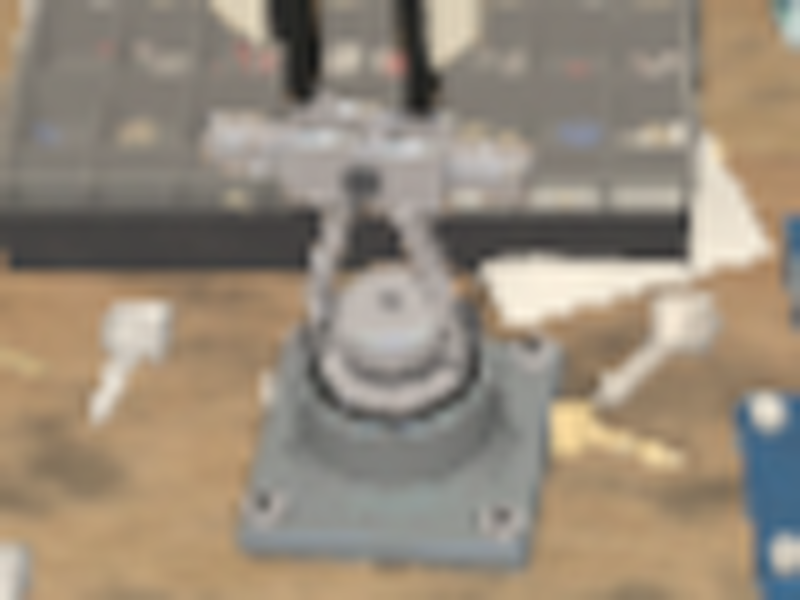

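Collar contact came at TCP z ≈ 193.2, against an expected 191.7–193.7. In the picture the tips straddle the stub down at the collar: left tip (318,325), right tip (455,350). I'm raising to mid-groove, about 2 mm above contact.

Request:
arm_command:
  deltas:
    - [0, -0.001, 0, 0]
    - [0, -0.001, 0, 0]
    - [0, -0.0012, 0, 0]
    - [0, 0, 0, 0]
    - [0, 0, 0, 0]

```text
time: 13.2
tool_pos: [405.1, 150.4, 194.7]
tcp_rot: [-1.571, 0.0, -0.07]
contact_force: [0.2, -0.8, -2.6]
grip_width: 43.9
```

Request:
arm_command:
  deltas:
    - [0, 0, 0, 0]
    - [0, 0, 0, 0]
    - [0, 0, 0, 0]
    - [0, 0, 0, 0]
    - [0, 0, 0, 0]

```text
time: 13.7
tool_pos: [405.2, 150.4, 194.9]
tcp_rot: [-1.571, -0.0, -0.07]
contact_force: [-0.4, -0.2, -2.0]
grip_width: 44.0
```

Run:
```python
from h import *
np.set_printoptions(precision=3,suppress=True,linewidth=200)
F=[];P=[]
for k in range(6): s=vision.capture("side"); o=bot.get_obs(); F.append(o["contact_force"]);P.append(o["tool_pos"])
print(o["time"],np.mean(P,0),o["tcp_rot"],np.mean(F,0),np.std(F,0),o["grip_width"])
```

```text
14.0 [405.191 150.438 194.919] [-1.571 -0.    -0.07 ] [-0.079 -0.286 -2.397] [0.322 0.246 0.405] 43.72062568944956
```

```bash
python3 -c "
from plant import job; print(job.close_job())"
```

```text
the job is handed in; nothing more can be done
None
```

I handed the job in with the pliers still held and squeezed, and the open ring at the groove of the bare axle. No verdict is reported, so success isn't confirmed.

- **Grip and lift:** The gripper took the pliers by both grips, closed to 44 mm (45 mm is the fully squeezed width) and lifted them about 96 mm straight up.
- **Carry and lower:** I carried them to the left hub at about (411, 150). Both cameras showed its collar clear, while the right hub had bumps where a ring would sit. The ring went down over the stub with no lateral contact force.
- **Height:** I felt for the collar and met it at TCP z ≈ 193.2 mm, with a total push of about 10–12 N, well under the 30 N limit. I then raised the tool to 194.9 mm, which puts the ring about 2 mm above contact, near mid-groove.

**Last checks:**

| Check | Reading |
|---|---|
| Force on the tool | (-0.1, -0.3, -2.4) N, just the pliers' weight, so nothing is pressing on the hub |
| Tool angle | vertical, steady |
| Grip opening | 43.7 mm |
| Time used | 14.0 s of 42 s |

**Not certain:**
- **Ring never seen directly:** In the final position the arm hid the top view, and the thin ring could not be made out in the side view. Centring rests on the pre-descent measurements and the contact-free pass over the stub.
- **Height:** The side camera read about 4 mm too high at the stubs, so I relied on the collar touch. If the tips touched first instead of the ring, the ring sits about 2 mm above mid-groove, still within the 3.5 mm limit.
- **Bystanders:** I kept clear of the tape roll, carton and screwdriver but did not measure them again at the end.

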